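Lock the strainer back into the rainwater pump

TASK

Put the strainer insert back into the pump: lower it into the filter mouth with its lugs through the slots, push it in against the seal and twist it clockwise to the stop so that it locks, then let go. Feel for the slots and the stop gently - the brittle collar must not be forced, nor the pump knocked - and leave the other things on the shelf where they are.

Things in the scene. Friction and masses are not known exactly. Their poses are not given: they have to be found in the camera images.
- pump: Garden pump bolted to the shelf, 420 mm long, 130 mm wide; green finned motor to its +x, suction port (52 mm nut) to its -x, short delivery port on top, 93 mm to +x of the filter mouth, 158 mm high. Origin: on the shelf straight under the axis of the upright filter chamber; z up. The collar is old, brittle plastic: more than 50 N in all between insert and pump cracks it.
- mouth (a point): Centre of the filter mouth, at the flat top of the grey bayonet collar (86 mm across), 165 mm above the shelf; axes as the pump's. Hole 50.5 mm across, with two opposite slots 13 mm wide at the hole, reaching out to 34.5 mm from the axis. The slots lie near the pump's x axis, but the collar is clamped up to 20 degrees either way of it; this clocking is not reported: see it or feel for it.
- track (a point): On the mouth's axis at the underside of the 6 mm thick collar plate, 6 mm below the mouth. With lug tops below this level the insert turns clockwise (seen from above) by 51 degrees from mid-slot to rigid stops; counter-clockwise it is blocked at once. At the stops the plate is 4 mm thick: the lugs rise 2 mm into rests there and lock. Below, the chamber is free to 95 mm under the mouth.
- seal_top (a point): Centre of the top of the sprung black rubber seal ring that stands round the mouth, 72 to 84 mm across, top 6 mm above the mouth when free. The insert's flange presses it down: 6 N to start, then 1.5 N more per mm, up to 6 mm.
- insert: Black strainer insert standing upright on the shelf, 96 mm tall, about 0.35 kg. Origin: centre of its foot; z up its axis. Strainer tube 40 mm across up to 32 mm, taper to 48 mm across at 40 mm, barrel 48 mm across up to 55 mm, grey flange 86 mm across from 55 to 60 mm above the foot. Foot 49 mm below the mouth as the flange meets the seal; 51 mm when locked.
- lugs (a point): On the insert's axis at the underside of its two lugs, 42 mm above the foot; axes as the insert's. The lugs stand opposite each other along its x axis, 9 mm wide, 5 mm thick (42 to 47 mm above the foot), reaching out to 31 mm from the axis.
- grip (a point): Centre of the insert's upright grip bar, 78 mm above the foot: bar 56 mm long along the insert's x axis (in line with the lugs), 14 mm thick along its y axis, 36 mm tall, standing on the flange.
- dibber: Wooden dibber with a cross handle, 205 mm long, 30 mm thick, lying on the shelf; origin under its middle.
- hammer: Hammer with black rubber tips, about 290 mm long, head 116 mm wide, 44 mm high, lying on the shelf; origin under its head.
- nozzle: Red spray nozzle, about 120 by 140 mm, 40 mm high, lying on its side; origin under its barrel.
- saucers: Stack of three green plastic saucers, 144 mm across, 46 mm high; origin at the centre of its underside.
Things that resemble listed ones, but are neither listed nor needed, are in the scene too. Several things look just like the insert: the one meant starts farthest to the robot's right.

How it is judged (in metres and radians):
On the way:
1. the insert is pushed in against the seal, its lugs through the slots and clear below the collar plate (horizontal distance between insert and mouth below 0.004 m and z of insert in the frame of mouth below -0.0526 m), for 0.1 s.
At the end, for the whole second after the job is handed in: The insert sits locked in the mouth: twisted to the stop with its lugs risen into their rests, foot 50.1 to 52.1 mm below the collar top (in the slots unlocked it springs up to 49 mm, short of the rests it stays at 53 mm), centred within 4 mm, upright within 3 degrees, at rest and released (horizontal distance between insert and mouth below 0.004 m and z of insert in the frame of mouth between -0.0521 and -0.0501 m and angle between insert's own z axis and vertical below 0.05 rad and linear speed of insert below 0.01 m/s and angular speed of insert below 0.1 rad/s); the robot touches nothing.
It fails at once if the insert and the pump press on each other with more than 50 N (contact force between insert and pump above 50 N).
It fails at once if the robot pushes the pump itself with more than 15 N (contact force between any of the fingers, the arm and pump above 15 N).
It fails at once if the dibber, hammer, nozzle or saucers are moved more than 15 mm (distance of any of dibber, hammer, nozzle, saucers from where it was at the start of the episode above 0.015 m).
It also fails if it takes over 72 s, if anything falls off the work surface, if the arm or the gripper's body presses on something with over 40 N, if the wrist force passes 120 N, or if a joint passes its speed limit or range.

ROBOT

A 7-joint arm with a two-finger parallel gripper is mounted at the origin on the work surface. World frame = base frame: x ahead of the robot, y to its left, z up, the work surface at z = 0. Lengths are in mm, angles in rad, forces in N, time in s.
With the tool pointing down it reaches from about 400 to 875 mm from the base axis. Payload 19.3 kg.
Tool frame: the origin (TCP) lies at the very end of the fingers, on their centre line; the grasp point (between the pads) lies 19 mm behind it (grip_point_offset is the z of the grasp point in the tool frame, in mm); z points along the fingers, y is the line along which they close (so a half turn about z gives the same grasp; the last joint's range is limited). The gripper opens to 85 mm and grips with 20 to 120 N. Pads are 22 mm wide; open, the fingers measure 114 mm over their backs; the gripper's body (76 mm by 85 mm) begins 54 mm behind the grasp point. The pads swing forward as they close: fully open they stand 13 mm farther back than shut.
Start: joints at [1.183, 0.521, -0.036, 1.599, 0.021, 1.021, -0.113], TCP at [195.27, -593.704, 231.291] pointing down, gripper open.
Joint ranges: [-2.91, 2.91], [-0.3, 2.13], [-1.5, 1.42], [0.17, 2.43], [-1.26, 4.41], [0.16, 1.93], [-2.52, 2.52]. Speed limits (rad/s): [1.89, 1.89, 2.39, 2.39, 3.01, 3.01, 3.01].

INTERFACE

Orientations are given as a 3x3 rotation matrix whose columns are the frame's x, y, z axes.
In Python, from workcell import movep, movel, goto_joints, open_gripper, clamp, wait, inverse_kinematics, read_state, camera, PlanningError, finish_job, grip_point_offset gives the robot as it stands. Calls block until the motion is done:
- movep(position, orientation): joint-space move of the TCP to a pose.
- movel(position, frame=None, max_speed=150, guard=None): straight line of the TCP; frame=None keeps the orientation; max_speed is the mean speed in mm/s. With guard (N) it stops when the force on the tool has changed by that much, and returns True; else False.
- goto_joints(angles): joint-space move.
- open_gripper() and clamp(): open the fingers fully, or close them until they stop; the grip force is fixed at half the most.
- wait(seconds).
- inverse_kinematics(position, orientation): joint angles nearest the present ones, or None.
- read_state(): the state.
- camera(name): name is "scene" or "top" or "wrist"; returns a dict with "image" (480x640x3 uint8, blue, green, red), "range_z" (480x640 float32, mm along the optical axis (not along the pixel's ray), 0 where there is no reading), "fx", "fy", "cx", "cy" (pixels), "cam_to_world" (4x4, takes a point from camera to world coordinates). Camera axes: x right, y up, looking along -z (the intrinsics and any distortion apply to the point x, -y, -z); pixel columns grow to the right and rows downward; lengths in mm; the calibration is good to about 2 mm. A picture is of the moment at which its call begins.
A pose or a line that the arm cannot do raises PlanningError and nothing moves.
- finish_job(): hands the job in; it is judged then, once.
The state is a dict: "time": time; "qpos": joint angles; "qvel": joint speeds; "joint_efforts": joint torques, N m; "eef_pos": TCP position; "tool_rot": TCP orientation; "ft_force": force on the tool from outside, world axes, zero at the start; "torque": the same for the moment, N m; "finger_gap": finger opening in mm; "gripper_force": force on a finger pad.
Only numpy, scipy, OpenCV 4.12 (cv2) and the standard library are available. Lean on these libraries where they do the work, as an engineer would, in place of code of your own. Each camera call takes 0.05 s, during which the arm holds its last target. There are 200 camera calls.

## Working session

There is one attempt and no reset: what is moved stays moved. The work goes in short steps, each a Python script; the robot and the scene stay as the last script left them, time stands still between calls to the robot, and variables do not carry over. Pictures are saved under pics/ and viewed, at most 10 in all, crops included, and the job is handed in when it is done.

```bash
mkdir -p pics
cat > h.py <<'E'
import numpy as np, cv2, pickle
from workcell import *
def shot(n,f):
    c=camera(n); pickle.dump(c,open(f'pics/{f}.pkl','wb')); cv2.imwrite(f'pics/{f}.png',c['image']); return c
def cloud(c):
    z=c['range_z']; v,u=np.mgrid[:480,:640]
    P=np.stack([(u-c['cx'])/c['fx']*z,-(v-c['cy'])/c['fy']*z,-z,np.ones_like(z)],-1)
    W=(P@np.array(c['cam_to_world']).T)[...,:3]; W[z==0]=np.nan; return W
def load(f): return pickle.load(open(f'pics/{f}.pkl','rb'))
def R(a): # tool down, tool x at angle a
    c,s=np.cos(a),np.sin(a); return np.array([[c,s,0],[s,-c,0],[0,0,-1.]])
E
python3 - <<'E'
from h import *
for n in('scene','top'): 
    c=shot(n,n+'0'); print(n,c['fx'],np.round(c['cam_to_world'],2).tolist(),[k for k in c])
s=read_state(); print(s['time'],s['tool_rot'],s['ft_force'],grip_point_offset)
E
```

```text
scene 434.5851740256586 [[0.81, -0.41, 0.42, 957.47], [0.59, 0.58, -0.56, -536.4], [-0.01, 0.7, 0.72, 907.75], [0.0, 0.0, 0.0, 1.0]] ['image', 'range_z', 'fx', 'fy', 'cx', 'cy', 'cam_to_world']
top 507.5045806832816 [[-0.01, 0.99, -0.17, 305.85], [-1.0, -0.01, -0.0, 74.73], [-0.0, 0.17, 0.99, 1363.46], [0.0, 0.0, 0.0, 1.0]] ['image', 'range_z', 'fx', 'fy', 'cx', 'cy', 'cam_to_world']
0.1 [[ 9.49925923e-01  3.12474953e-01 -3.80399978e-04]
 [ 3.12475174e-01 -9.49925507e-01  8.93277735e-04]
 [-8.22247238e-05 -9.67413226e-04 -9.99999529e-01]] [ 0.50143711 -0.08057022 -0.25287877] -18.700000000000003
```

View pics/top0.png

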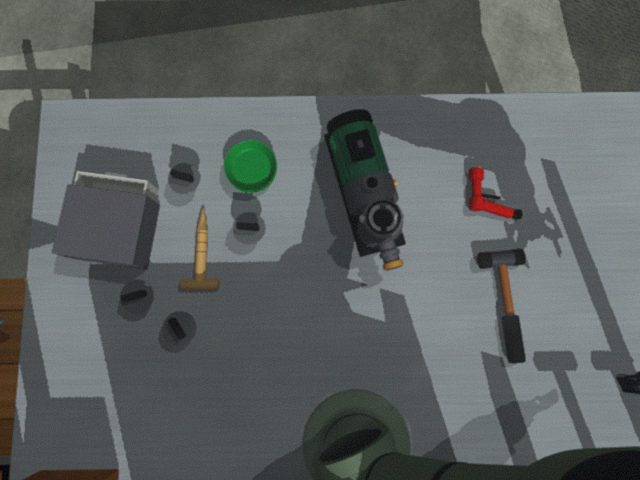

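View pics/scene0.png

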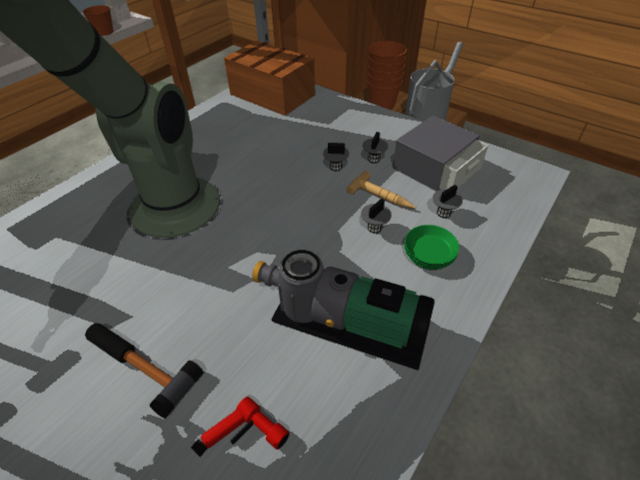

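The top view shows four strainer look-alikes, at (182,174), (247,226), (134,296) and (177,328). Image right is −y, the robot's right, so the one at (247,226) is meant. It stands between the saucers (250,166) and the dibber (203,245). The pump's mouth is at (383,216).

Run:
```python
from h import *
c=load('top0'); W=cloud(c)
for n,(u,v) in dict(a=(182,174),b=(247,226),c=(134,296),d=(177,328),rim=(383,200),motor=(365,140),saucer=(250,166),dib1=(218,284),dib2=(203,210)).items(): print(n,W[v,u].round())
# insert b: points in z 85..105
r=W[195:250,215:285].reshape(-1,3); g=r[(r[:,2]>85)&(r[:,2]<105)]
print('bar',len(g),g.mean(0).round(1)); 
d,V=np.linalg.eigh(np.cov(g[:,:2].T)); print(d,V[:,1],np.degrees(np.arctan2(V[1,1],V[0,1])))
(p,q,a)=cv2.minAreaRect(g[:,:2].astype(np.float32)); print(p,q,a)
f=r[(r[:,2]>50)&(r[:,2]<70)]; print('flange',len(f),f.min(0),f.max(0))
# mouth: points in z 158..176 near rim
r=W[180:260,340:420].reshape(-1,3); g=r[(r[:,2]>160)&(r[:,2]<178)]; 
print(len(g),cv2.minEnclosingCircle(g[:,:2].astype(np.float32)))
im=c['image']; A=cv2.resize(im[185:255,205:285],(400,350),interpolation=2); B=cv2.resize(im[180:250,343:423],(400,350),interpolation=2)
cv2.imwrite('pics/crop.png',np.hstack([A,B]))
```

```text
a [691. 438.  97.]
b [552. 268.  95.]
c [378. 549.  91.]
d [298. 438.  95.]
rim [596. -70. 172.]
motor [753. -32. 162.]
saucer [735. 274.  18.]
dib1 [411. 354.  21.]
dib2 [613. 401.  15.]
bar 130 [554.  269.   94.9]
[ 18.09670979 271.41037227] [0.08976375 0.99596309] 84.84998398930831
(554.371337890625, 269.7303771972656) (57.45443344116211, 14.694923400878906) 84.23121643066406
flange 667 [512.83390888 226.44062363  52.50343458] [596.68689183 310.96824854  69.52553064]
792 ((582.25048828125, -61.87842559814453), 75.23356628417969)
```

View pics/crop.png

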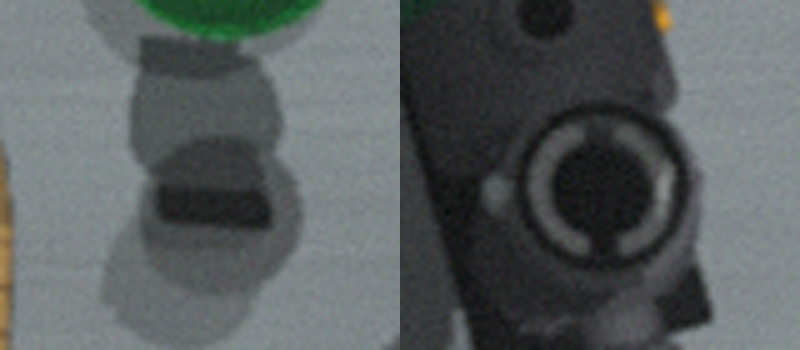

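The crop confirms the insert: its bar is at about 84.5°, centred at (554,269), and it matches the stated size. The collar on the right has its slots roughly up and down in the image, at crop (600,130) and (605,245). I'll take wrist views of the mouth and the insert next.

```bash
cat >> h.py <<'E'
def ray(c,u,v,z):
    M=np.array(c['cam_to_world']); d=M[:3,:3]@np.array([(u-c['cx'])/c['fx'],-(v-c['cy'])/c['fy'],-1]); o=M[:3,3]; return o+d*(z-o[2])/d[2]
def go(x,y,z,a): movep([x,y,z],R(a))
E
python3 - <<'E'
from h import *
c=load('top0'); m=ray(c,384,217.4,170); print(m)
for n in range(-180,181,30): 
    q=inverse_kinematics([m[0],m[1],250],R(np.radians(n))); p=inverse_kinematics([554,269,70],R(np.radians(n))); print(n,None if q is None else q[6].round(2) if hasattr(q,'round') else q[6],None if p is None else p[6])
go(m[0],m[1],380,0.1)
c=shot('wrist','wm'); M=np.array(c['cam_to_world']); print(M.round(3).tolist(),c['fx'],read_state()['eef_pos'],read_state()['time'])
E
```

```text
[554.02603071 -71.61660232 170.        ]
-180 1.23 0.4555353047160106
-150 1.5 0.8104670694726575
-120 2.03 1.2484088206311899
-90 -2.4 1.7720075962294886
-60 -2.5 -2.5129690890840846
-30 -2.13 -2.115780798332455
0 -1.66 -2.4183037820796343
30 -1.2 -1.9789077107765887
60 -0.72 -1.5524452953559738
90 -0.24 -1.0926913361339314
120 0.24 -0.5729546826050065
150 0.73 -0.043997007261992585
180 1.23 0.45553530471601017
[[0.098, 0.942, 0.321, 636.047], [-0.995, 0.094, 0.03, -64.558], [-0.002, -0.322, 0.947, 520.294], [0.0, 0.0, 0.0, 1.0]] 388.2712215415634 [553.95273244 -72.45209237 379.77792221] 2.4667
```

View pics/wm.png

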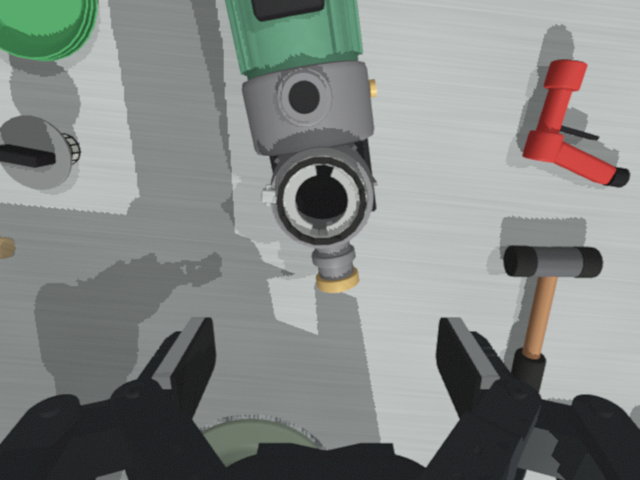

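The wrist view shows the collar at (322,200), with its slots near (322,170) and (320,235). I'll move closer and rectify the view at collar height.

Run:
```python
from h import *
go(554,-71.6,285,0.1); wait(0.2)
c=shot('wrist','wm2'); W=cloud(c)
def rect(c,x0,y0,z,half,name,n=480):
    s=half
    P=[(x0+s,y0+s),(x0+s,y0-s),(x0-s,y0-s),(x0-s,y0+s)]  # img up=+x, left=+y
    Mi=np.linalg.inv(np.array(c['cam_to_world'])); px=[]
    for x,y in P:
        q=Mi@np.array([x,y,z,1]); px.append((c['cx']+c['fx']*q[0]/-q[2], c['cy']-c['fy']*q[1]/-q[2]))
    H=cv2.getPerspectiveTransform(np.float32(px),np.float32([(0,0),(n,0),(n,n),(0,n)]))
    im=cv2.warpPerspective(c['image'],H,(n,n),flags=cv2.INTER_CUBIC)
    for t in (60,120,180,240,300,360,420): im[t,::8]=im[::8,t]=(0,0,255)
    cv2.imwrite(name,im)
rect(c,554,-71.6,165,60,'pics/rect.png')
r=W.reshape(-1,3); k=np.hypot(r[:,0]-554,r[:,1]+71.6)<50
for lo,hi in((162.5,167.5),(168,174)):
    g=r[k&(r[:,2]>lo)&(r[:,2]<hi)]; print(len(g),np.median(g[:,2]),cv2.minEnclosingCircle(g[:,:2].astype(np.float32)))
    A=np.c_[2*g[:,:2],np.ones(len(g))]; s=np.linalg.lstsq(A,(g[:,:2]**2).sum(1),rcond=None)[0]; print(s[:2],np.sqrt(s[2]+s[0]**2+s[1]**2))
print(read_state()['eef_pos'])
```

```text
3028 163.27689989568586 ((554.4127197265625, -67.16737365722656), 43.784523010253906)
[556.09563381 -68.20325811] 32.51611291860791
2755 169.0426064634123 ((554.7442626953125, -68.18621826171875), 42.06911087036133)
[554.83429066 -68.18630841] 38.67197230470193
[554.67115356 -71.68192109 286.55325288]
```

View pics/rect.png

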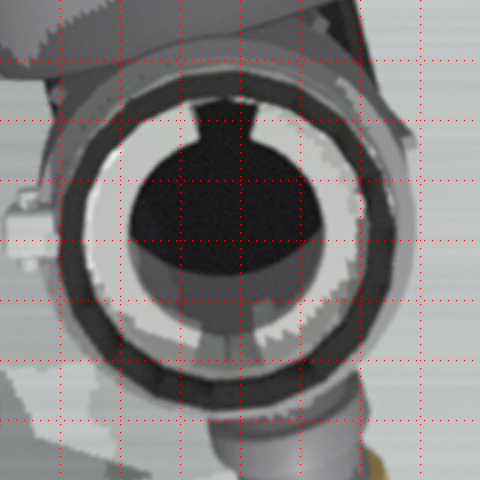

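The rectified view is clear. The hole centre is at (226.5,235), giving a mouth at (555.2,-68.2), and the slot axis is at about +0.8°. A second look from the opposite yaw will cancel camera-mount bias, and then I'll view the insert.

```bash
cat >> h.py <<'E'
def rect(c,x0,y0,z,half,n=400):
    s=half; P=[(x0+s,y0+s),(x0+s,y0-s),(x0-s,y0-s),(x0-s,y0+s)]
    Mi=np.linalg.inv(np.array(c['cam_to_world'])); px=[]
    for x,y in P:
        q=Mi@np.array([x,y,z,1]); px.append((c['cx']+c['fx']*q[0]/-q[2], c['cy']-c['fy']*q[1]/-q[2]))
    H=cv2.getPerspectiveTransform(np.float32(px),np.float32([(0,0),(n,0),(n,n),(0,n)]))
    im=cv2.warpPerspective(c['image'],H,(n,n),flags=cv2.INTER_CUBIC)
    for t in range(0,n,n//8): im[t,::8]=im[::8,t]=(0,0,255)
    return im
E
python3 - <<'E'
from h import *
go(555,-68.2,285,np.radians(180.8)); wait(.2)
c=shot('wrist','wm3'); W=cloud(c); r=W.reshape(-1,3); k=np.hypot(r[:,0]-555,r[:,1]+68.2)<50
for lo,hi in((168,174),):
    g=r[k&(r[:,2]>lo)&(r[:,2]<hi)]; A=np.c_[2*g[:,:2],np.ones(len(g))]; s=np.linalg.lstsq(A,(g[:,:2]**2).sum(1),rcond=None)[0]; print(len(g),np.median(g[:,2]),s[:2],np.sqrt(s[2]+s[0]**2+s[1]**2))
a=rect(c,555,-68.2,165,50)
movep([555,-68.2,400],R(np.radians(180.8)))
go(554,269,195,np.radians(84.5)); wait(.2)
c=shot('wrist','wi'); W=cloud(c); r=W.reshape(-1,3); k=np.hypot(r[:,0]-554,r[:,1]-269)<50
g=r[k&(r[:,2]>88)]; print('bar',cv2.minAreaRect(g[:,:2].astype(np.float32)),np.median(g[:,2]))
b=rect(c,554,269,96,50)
cv2.imwrite('pics/two.png',np.hstack([a,b])); print(read_state()['time'],read_state()['eef_pos'])
E
```

```text
2723 168.96345691218187 [554.45656621 -68.12145478] 38.65625739444748
bar ((554.4005126953125, 272.2650146484375), (55.21159362792969, 98.88764953613281), 84.53123474121094) 267.492375387698
8.6667 [554.18994272 268.6953679  195.10789768]
```

View pics/two.png

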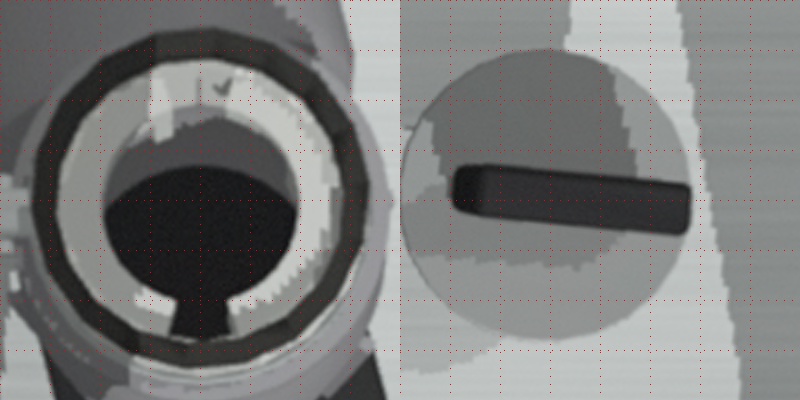

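Both mouth views agree: (554.65,-68.15), slots at about 0.6°. The right half shows the insert's bar from (452,188) to (690,210) on its flange. I'll get the insert centre from depth.

Run:
```python
from h import *
c=load('wi'); W=cloud(c); r=W.reshape(-1,3); k=np.hypot(r[:,0]-554,r[:,1]-270)<55
g=r[k&(r[:,2]>88)&(r[:,2]<102)]; print('bar',len(g),cv2.minAreaRect(g[:,:2].astype(np.float32)),np.median(g[:,2]))
g=r[k&(r[:,2]>50)&(r[:,2]<64)]; print('fl',cv2.minEnclosingCircle(g[:,:2].astype(np.float32)),np.median(g[:,2]))
b=r[k&(r[:,2]>88)&(r[:,2]<102)]; d=b[:,:2]-b[:,:2].mean(0); u=np.array([np.cos(np.radians(84.5)),np.sin(np.radians(84.5))]); t=d@u
x=t[abs(t)<22]; yy=d[abs(t)<22]@np.array([-u[1],u[0]]); print('slope deg',np.degrees(np.polyfit(x,yy,1)[0]))
```

```text
bar 1669 ((553.7719116210938, 272.3282470703125), (55.193084716796875, 13.582645416259766), 84.91664123535156) 93.50200839775104
fl ((553.964599609375, 271.8404846191406), 42.852779388427734) 57.807999390215
slope deg -0.006131055734987279
```

Run:
```python
from h import *
a=np.radians(84.7)
go(553.9,272,130,a)
print('hit',movel([553.9,272,67],R(a),max_speed=80,guard=8)); print(read_state()['eef_pos'])
clamp(); s=read_state(); print(s['finger_gap'],s['gripper_force'],s['ft_force'],s['eef_pos'])
movel([553.9,272,200],max_speed=120); wait(.2); s=read_state(); print(s['finger_gap'],s['ft_force'],s['torque'],s['eef_pos'],s['time'])
shot('scene','s1')
```

```text
hit False
[554.08852667 272.18372867  67.36288218]
13.154730277066045 58.862221240997314 [-0.07156567 -0.50202011  3.54266023] [554.03431363 272.01562109  67.16773947]
13.196028884105273 [-0.02647112  0.03531795 -3.45469465] [-0.03925343 -0.00567519 -0.03224902] [553.74561182 271.94952702 199.50218737] 12.075
```

```bash
cat >> h.py <<'E'
def st(l=''):
    s=read_state(); print(l,'p',np.round(s['eef_pos'],2),'F',np.round(s['ft_force'],2),'T',np.round(s['torque'],3),'gap',round(s['finger_gap'],1),'t',round(s['time'],1)); return s
E
python3 - <<'E'
from h import *
a=np.radians(180.6); X,Y=554.7,-68.15
movel([553.9,272,300],max_speed=200); go(X,Y,300,a); movel([X,Y,240],R(a),max_speed=100); wait(.3); st('above')
h=movel([X,Y,202],R(a),max_speed=60,guard=4); st(h)
if not h: h=movel([X,Y,191.5],R(a),max_speed=25,guard=4); st(h)
wait(.3); st()
c=shot('wrist','win');
E
```

```text
above p [554.82 -68.19 240.32] F [-0.14  0.1  -3.25] T [ 0.034 -0.024  0.055] gap 13.2 t 15.7
False p [554.86 -68.05 202.21] F [-1.4   0.02 -3.36] T [ 0.006  0.017 -0.044] gap 13.0 t 16.5
False p [554.69 -68.12 191.48] F [ 0.47 -0.03 -3.83] T [-0.015 -0.024 -0.035] gap 12.7 t 17.1
 p [554.71 -68.17 191.57] F [-0.03  0.18 -3.06] T [ 0.003 -0.015  0.04 ] gap 13.4 t 17.4
```

Run:
```python
from h import *
a=np.radians(180.6); X,Y=554.7,-68.15
h=movel([X,Y,184.5],R(a),max_speed=15,guard=4); wait(.2); st(h)
if not h:
    h=movel([X,Y,178.3],R(a),max_speed=10,guard=20); wait(.3); st(h)
```

```text
False p [554.72 -68.17 184.55] F [-0.57  0.76 -3.9 ] T [0.006 0.014 0.007] gap 12.7 t 18.2
False p [554.82 -68.15 178.69] F [-3.56 -1.21  8.55] T [-0.19   0.746 -0.019] gap 13.1 t 19.3
```

Run:
```python
from h import *
X,Y=554.7,-68.15; Z=177.4
h=movel([X,Y,Z],R(np.radians(180.6)),max_speed=10,guard=20); wait(.3); s=st(h); t0=s['torque'][2]
for d in list(range(4,45,4)):
    h=movel([X,Y,Z],R(np.radians(180.6-d)),guard=10); wait(.1); s=st((d,h))
    if h or abs(s['torque'][2]-t0)>0.5: break
```

```text
False p [554.85 -68.13 177.85] F [-3.76 -0.26  9.75] T [-0.254  0.861  0.012] gap 12.8 t 19.9
(4, False) p [555.14 -68.03 178.  ] F [-1.53  0.3  10.07] T [-0.149  0.424 -0.035] gap 12.9 t 20.2
(8, False) p [555.27 -68.   178.06] F [-0.22 -0.76  9.03] T [-0.099  0.305 -0.079] gap 13.3 t 20.6
(12, False) p [555.37 -67.94 178.08] F [-0.81 -0.8   9.59] T [-0.035  0.211 -0.103] gap 13.1 t 20.9
(16, False) p [555.42 -67.97 178.11] F [-0.35 -0.27  9.73] T [-0.029  0.135  0.014] gap 13.2 t 21.3
(20, False) p [555.43 -67.95 178.1 ] F [-0.84  0.16  9.03] T [-0.001  0.16  -0.084] gap 13.0 t 21.6
(24, False) p [555.46 -67.95 178.13] F [-0.23  0.43  8.91] T [-0.025  0.142 -0.089] gap 13.2 t 22.0
(28, False) p [555.48 -67.93 178.11] F [0.04 0.03 9.16] T [-0.073  0.092 -0.07 ] gap 13.4 t 22.3
(32, False) p [555.45 -67.95 178.12] F [-0.12 -1.14  9.48] T [ 0.027  0.076 -0.036] gap 12.7 t 22.7
(36, False) p [555.47 -67.95 178.13] F [-0.43 -0.21  8.82] T [-0.016  0.133 -0.082] gap 13.3 t 23.0
(40, False) p [555.48 -67.93 178.13] F [ 0.12  0.84 10.11] T [-0.112  0.131 -0.107] gap 12.9 t 23.4
(44, False) p [555.47 -67.94 178.12] F [-0.26 -0.51  8.75] T [-0.026  0.158 -0.066] gap 12.9 t 23.7
```

Turning freely. I'll feel for the stop in 1° steps and check that the tool really rotated.

Run:
```python
from h import *
X,Y=554.7,-68.15; Z=177.4
for d in np.arange(46,57,1.):
    h=movel([X,Y,Z],R(np.radians(180.6-d)),guard=10); wait(.15); s=st((d,h)); r=s['tool_rot']; print(180.6-np.degrees(np.arctan2(r[1,0],r[0,0]))%360)
    if h or s['torque'][2]>.45 or s['torque'][2]<-.5: break
```

```text
(np.float64(46.0), False) p [555.48 -67.93 178.11] F [ 0.11 -0.13  9.26] T [-0.04   0.135  0.063] gap 13.1 t 24.1
45.98797588835342
(np.float64(47.0), False) p [555.47 -67.94 178.09] F [-1.76 -0.39  9.11] T [-0.051  0.115  0.139] gap 13.4 t 24.5
46.978771128543286
(np.float64(48.0), False) p [555.49 -67.94 178.11] F [ 0.51 -1.    9.29] T [-0.07   0.142  0.132] gap 13.2 t 24.9
47.98316772288862
(np.float64(49.0), False) p [555.46 -67.98 178.09] F [-0.74  0.63  9.43] T [-0.085  0.157  0.115] gap 12.8 t 25.3
48.98465092611852
(np.float64(50.0), False) p [555.5  -67.95 178.12] F [-0.36  0.23  8.94] T [-0.02   0.172  0.192] gap 13.4 t 25.7
49.978460944014785
(np.float64(51.0), False) p [555.45 -67.96 178.09] F [-0.28 -0.6   9.92] T [-0.038  0.179  0.261] gap 13.1 t 26.1
50.97285894678967
(np.float64(52.0), False) p [555.3  -68.07 178.07] F [-1.56 -0.54  8.8 ] T [-0.123  0.397  0.259] gap 12.6 t 26.5
51.976718227216
(np.float64(53.0), False) p [555.15 -68.13 178.03] F [-3.14 -0.57 10.27] T [-0.241  0.613  0.503] gap 13.2 t 26.9
52.970310023109406
```

Run:
```python
from h import *
X,Y=554.7,-68.15
for z in (178.4,179.4,180.2):
    h=movel([X,Y,z],R(np.radians(180.6-52.3)),max_speed=10,guard=12); wait(.2); st((z,h))
    if h: break
```

```text
(178.4, False) p [555.1  -68.15 178.92] F [-2.19 -0.89  8.4 ] T [-0.216  0.471  0.046] gap 13.1 t 27.4
(179.4, False) p [555.11 -68.15 179.76] F [ 0.59 -1.05  6.75] T [-0.205  0.094  0.058] gap 13.3 t 27.8
(180.2, False) p [555.09 -68.11 180.45] F [ 0.91 -0.92  6.33] T [-0.177 -0.172  0.024] gap 12.9 t 28.3
```

Run:
```python
from h import *
X,Y=554.7,-68.15
for z in (180.7,181.1,181.5):
    h=movel([X,Y,z],R(np.radians(180.6-52.3)),max_speed=10,guard=12); wait(.2); s=st((z,h))
    if h or s['ft_force'][2]<-4: break
t=[s['torque'][2]]
for d in (51.3,50.3):
    movel([X,Y,z],R(np.radians(180.6-d))); wait(.15); st(('ccw',d))
```

```text
(180.7, False) p [554.94 -68.18 180.81] F [ 3.44 -1.12  4.6 ] T [-0.272 -0.778  0.135] gap 12.9 t 28.7
(181.1, False) p [554.84 -68.15 181.13] F [ 4.86 -0.6   2.25] T [-0.269 -1.047  0.103] gap 13.2 t 29.2
(181.5, False) p [554.76 -68.18 181.22] F [ 7.08 -1.21 -2.61] T [-0.252 -1.464  0.1  ] gap 13.1 t 29.6
('ccw', 51.3) p [554.58 -68.17 181.24] F [ 5.8  -0.69 -2.57] T [-0.141 -1.165 -0.006] gap 13.2 t 30.0
('ccw', 50.3) p [554.4  -68.12 181.27] F [ 2.86  0.84 -4.43] T [-0.052 -0.574 -0.078] gap 13.0 t 30.4
```

The insert is blocked from rising at foot ≈ −51 mm, so the lugs are in their rests. Now I'll release it and check.

Run:
```python
from h import *
open_gripper(); wait(.2); s=st('open'); p=s['eef_pos']
movel([p[0],p[1],300],max_speed=100,guard=10); wait(.2); st('up')
c=shot('wrist','fin'); W=cloud(c); r=W.reshape(-1,3); k=np.hypot(r[:,0]-554.7,r[:,1]+68.15)<50
g=r[k&(r[:,2]>200)&(r[:,2]<222)]; print('bar',len(g),np.median(g[:,2]),np.std(g[:,2]),cv2.minAreaRect(g[:,:2].astype(np.float32)))
g=r[k&(r[:,2]>168)&(r[:,2]<182)]; print('fl',np.median(g[:,2]),cv2.minEnclosingCircle(g[:,:2].astype(np.float32)))
A=np.c_[g[:,:2]-g[:,:2].mean(0),np.ones(len(g))]; print('tilt',np.linalg.lstsq(A,g[:,2],rcond=None)[0])
```

```text
open p [554.68 -68.16 181.49] F [ 0.17 -0.35 -0.05] T [ 0.013 -0.02  -0.069] gap 85.1 t 31.3
up p [554.57 -68.16 299.64] F [-0.07  0.63  0.33] T [-0.024 -0.02   0.007] gap 85.2 t 32.8
bar 1808 207.55049951849904 1.2055413755107844 ((554.2246704101562, -67.85250854492188), (13.768404960632324, 55.79387283325195), 39.87627029418945)
fl 171.83387148717156 ((554.2650146484375, -68.02764129638672), 42.95643997192383)
tilt [-2.38250929e-04  1.67485043e-03  1.71847164e+02]
```

View pics/fin.png

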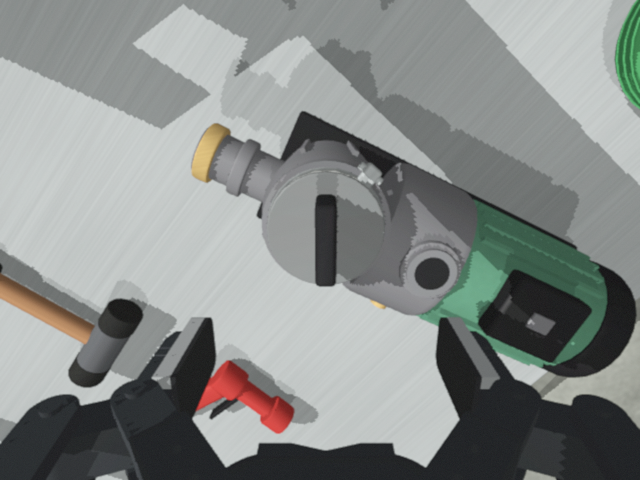

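The insert sits in the mouth, with its flange centred at (325,228) and its bar at 130°. Flange top is at 174.0 mm after the depth bias seen earlier, which puts the foot at −51 mm, level and free of the gripper.

```bash
python3 -c "
from h import *
print(finish_job())"
```

```text
the job is handed in; nothing more can be done
None
```

The strainer insert is locked in the pump (foot measured about 51 mm below the collar top, centred, level) and released, and the job is handed in; the hand-in call returned no verdict.

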